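# Unclamp a specimen carrier from the stage and lay it in the tray

## Task

Swing the hinged hold-down bar on the clamping stage up and over, past upright, so that it leans back and stays open. Then take the specimen carrier by its upright tab, slide it straight out of its guides through the open end, keep it level, and set it down gently (do not drop it) flat in the empty shallow steel tray, tab up. Leave the bar open and everything else on the bench where it is.

Things in the scene. Friction and masses are not known exactly. Their poses are not given: they have to be found in the camera images.
- stage: Clamping stage fixed to the bench: dark steel base, 220 x 100 mm, flat top 30 mm above the table. Origin at table height under the centre of the carrier's home place; base from x = -150 to +70 mm. -x is the way out (open end, roughly towards the robot), z up. A stop at x = +58.5 mm closes the rear.
- stage_mouth (a point): Front end of the guides, at x = -25, y = 0 mm of the stage, on the base top. Two aluminium rails run from here to x = +70 mm, inner faces at y = +-37.5, tops 44 mm above the table; lips reach in to y = +-31.5 over the carrier plate's edges (undersides 38.5 mm above the table), so it leaves only by sliding along -x. Ahead of here the base top is open.
- stage_hinge (a point): Hinge axis of the hold-down bar, at x = +2, y = +72 mm in the stage's frame, 43 mm above the table; the axis runs along the stage's x. The post that bears it is 53 mm tall.
- bar (a joint): Angle of the hold-down bar, rad: 0 = lying level across the carrier, 1.57 = upright, stop at 2.1 = leaning back past upright on the hinge's (+y) side. Stiff hinge (0.2 N m friction, about 2 N at the knob): it stays where it is left. Steel bar, 12 mm wide, 8 mm thick; down, it crosses between the carrier's tab and dish, 3 mm above the plate.
- bar_knob (a point): Centre of the black knob at the bar's free end: round, diameter 20 mm, 24 mm long, flat ends facing the stage's +x and -x, 162 mm from the hinge axis. With the bar down it hangs free 40 mm outside the base on the stage's -y side, 43 mm above the table. Pinched on its flat ends, it can turn between the fingers as the bar swings.
- carrier_grip (a point): Middle of the carrier's upright tab, 30 mm above the carrier's underside. The tab stands crosswise: 10 mm thick along x, 36 mm wide along y, top 46 mm above the underside. Axes: x from tab to dish (at home along the stage's x), z up. Behind the tab (+x) is 43 mm of free plate before the dish once the bar is up.
- carrier_mid (a point): Centre of the specimen carrier's plate, 3 mm above its underside, 33 mm in +x from the tab's middle. Aluminium plate 110 (x) x 70 (y) x 6 mm, tab at the -x end, clear round dish (37 mm wide, 12 mm tall) fixed 34 mm towards +x; 0.13 to 0.25 kg. Home: within 2 mm of the stage's origin in x, y. Clear of the lips once slid 80 mm along -x.
- carrier: The specimen carrier as a body (see carrier_mid); origin at the centre of its underside.
- tray: Empty shallow steel tray, fixed to the bench: 150 (x) x 110 (y) mm outside, 142 x 102 mm inside, rim 14 mm above the table, floor 4 mm above the table. Origin: centre of its underside; x along its longer side.
- oil: small amber immersion-oil bottle, 28 mm wide, 55 mm tall, standing; bystander; origin: centre of its underside.
- objective: steel microscope objective standing nose up, 34 mm wide, 50 mm tall; bystander; origin: centre of its underside.
- phone: black mobile phone lying flat, 150 x 74 x 9 mm; bystander; origin: centre of its underside.
- mouse: black computer mouse, 100 x 58 x 32 mm; bystander; origin: centre of its underside.
- remote: white remote control lying flat, 150 x 50 x 18 mm; bystander; origin: centre of its underside.
- slidebox: grey box for microscope slides, 85 x 100 x 34 mm; bystander; origin: centre of its underside.
- dishes: stack of three clear dishes, 60 mm wide, 43 mm tall; bystander; origin: centre of its underside.
Not all that is in view belongs to the job. Leave any pink or turquoise look-alike of the carrier alone.

How it is judged:
By the outcome, as a careful person would: the job done as asked, in the order asked, and still so for the second after the job is handed in, with the robot touching nothing.
It also fails if it takes over 64 s, if anything falls off the work surface, if the arm or the gripper's body presses on something with over 40 N, if the wrist force passes 120 N, or if a joint passes its speed limit or range.

## Robot

A 6-joint arm with a two-finger parallel gripper is mounted at the origin on the work surface. World frame = base frame: x ahead of the robot, y to its left, z up, the work surface at z = 0. Lengths are in m, angles in rad, forces in N, time in s.
With the tool pointing down it reaches from about 0.35 to 1 m from the base axis. Payload 7.1 kg.
Tool frame: the origin (TCP) lies at the centre of the arm's flange, where the gripper is bolted on; the fingertips stand 173 mm ahead of it and the grasp point (between the pads) lies 155 mm ahead of it; z points along the fingers, y is the direction in which the jaws open and shut (so a half turn about z gives the same grasp; the last joint's range is limited). The gripper opens to 85 mm and grips with 20 to 120 N. Pads are 22 mm wide; open, the fingers measure 114 mm over their backs; the gripper's body (76 mm by 85 mm) begins 54 mm behind the grasp point. The pads swing forward as they close: fully open they stand 13 mm farther back than shut.
Start: joints at [1.131, 0.423, 1.63, -0, 1.089, -0.019], TCP at [0.255, 0.57, 0.405] pointing down, gripper open.
Joint ranges: [-3, 3], [-0.9, 2.11], [0.09, 2.58], [-1.31, 4.45], [0.11, 2.69], [-2.54, 2.54]. Speed limits (rad/s): [2.39, 2.39, 3.01, 3.14, 3.14, 3.14].

## Interface

Orientations are given as [roll, pitch, yaw] about the fixed x, y, z axes, in that order (R = Rz(yaw) Ry(pitch) Rx(roll)).
In Python, from bench import arm, viewer, job, finder gives the robot as it stands.
- The arm moves only by the tool play_rows, never from a script. Its argument "steps" is text: rows parted by semicolons, each of 7 numbers parted by spaces: the shift along the tool's x, y, z in cm, then the turn, a rotation vector about the tool's x, y, z in degrees, then the closure, from 0 (fully open) to 1 (shut). In form: tx ty tz rx ry rz jaw; .... A call has 1 to 10 rows; each row is the pose to reach, as a shift and turn from the pose commanded when the call began, along the tool's axes at that moment; what a row does not reach only later rows make up. A row lasts 1/12 s, in which the tool goes at most 41.7 mm and 7.16 degrees, less where a joint would pass 70% of its speed; a pose out of reach is approached as far as the arm can. A call with a gripper value outside its range is refused whole. The fingers move at their own pace and stop on an object; the grip force is fixed at half the most. Time passes only in rows, so rows that repeat a pose let the fingers close. It gives the time, the measured TCP pose, the force and the opening at its end, in the units of the state.
- arm.observe(): the state, without advancing time (a new reading comes with each control period).
- viewer.get_image(name): name is "scene" or "top"; returns (picture, depth): 480x640x3 uint8, red, green, blue; 480x640 float32, m along the optical axis (not along the pixel's ray), 0 where there is no reading.
- viewer.camera_info(name): a dict with "fov_y" (degrees; the focal length in pixels is half the picture's height over the tangent of half this angle, whatever the lens; pixels are square), "cx", "cy" (the principal point, pixels), "k1" (the pictures are not rectified: a ray, as slopes to the right and down, at radius r is drawn at 1 + k1 r^2 times it, then the intrinsics apply), "origin" and "orientation" of the camera in the world. Camera axes: x right, y up, looking along -z (the intrinsics and any distortion apply to the point x, -y, -z); pixel columns grow to the right and rows downward; lengths in m; the calibration is good to about 2 mm. A picture is of the moment at which its call begins. camera_info takes no time and is no camera call.
- job.hand_in(): hands the job in, once; it reports no verdict.
Trained networks look in the newest picture that a camera, given by its name, has taken for a name from the list of things; names that differ only in an ending like _2 or _b are one class to them, and where a whole thing is asked for, a point or a joint stands for the part that bears it (a point fixed in the world has none). Each returns a list of dicts, best first, with "confidence" (0 to 1); they miss things now and then, are a little off and sometimes report something else, mostly with a low value. They report only what shows in the picture. A call takes as long as a camera call. They do not tell look-alikes from the thing itself.
- finder.regions_of(camera, name): "region" (480x640 bool, what is visible of it) and "box" ([left, top, right, bottom] in pixels, round what is visible of it).
The state is a dict: "clock": time; "joints": joint angles; "joint_vel": joint speeds; "effort": joint torques, N m; "tcp_pos": TCP position; "ee_rot": TCP orientation; "force": force on the tool from outside, world axes, zero at the start; "ft_torque": the same for the moment, N m; "gripper_width": finger opening in m.
Only numpy, scipy, OpenCV 4.12 (cv2) and the standard library are available. Lean on these libraries where they do the work, as an engineer would, in place of code of your own. Each camera call takes 0.05 s, during which the arm holds its last target. There are 200 camera calls.

## Working session

There is one attempt and no reset: what is moved stays moved. The work goes in short steps, Python scripts to look and compute and a tool call to move; the robot and the scene stay as the last step left them, time stands still between calls to the robot, and variables do not carry over. Pictures are saved under pics/ and viewed, about 8 in all and at most 12, crops included, and the job is handed in when it is done.

Besides the shell and the picture viewer there is one more tool, called after "Call:" as a command line: name --argument value ..., lists and objects as JSON in quotes. play_rows: Moves the arm, as the interface text tells. Its arguments: {"type":"object","properties":{"steps":{"type":"string"}},"required":["steps"]}

```bash
ls; mkdir -p pics
cat > h.py <<'E'
import numpy as np, cv2
from bench import arm, viewer, job, finder
from scipy.spatial.transform import Rotation as R
def cam(n):
    c=viewer.camera_info(n); f=240/np.tan(np.radians(c['fov_y'])/2)
    return c,f
def Rot(o):
    o=np.array(o,float)
    return o if o.shape==(3,3) else (R.from_euler('xyz',o).as_matrix() if o.size==3 else R.from_quat(o).as_matrix())
def ray(n,u,v):
    c,f=cam(n); x=(np.asarray(u,float)-c['cx'])/f; y=(np.asarray(v,float)-c['cy'])/f
    a,b=x.copy(),y.copy()
    for _ in range(20):
        s=1+c['k1']*(a*a+b*b); a=x/s; b=y/s
    d=np.stack([a,-b,-np.ones_like(a)],-1)
    return np.array(c['origin']), d@Rot(c['orientation']).T
def pt(n,u,v,depth):  # depth along the axis
    o,d=ray(n,u,v); return o+d*np.asarray(depth)[...,None]
def atz(n,u,v,z):
    o,d=ray(n,u,v); return o+d*((z-o[2])/d[...,2])[...,None]
def cloud(n,dep):
    v,u=np.mgrid[0:480,0:640]; return pt(n,u,v,dep)
def proj(n,P):
    c,f=cam(n); q=(np.asarray(P,float)-c['origin'])@Rot(c['orientation']); a=q[...,0]/-q[...,2]; b=-q[...,1]/-q[...,2]
    s=1+c['k1']*(a*a+b*b); return np.stack([a*s*f+c['cx'],b*s*f+c['cy']],-1)
E
python3 - <<'E'
from h import *
for n in ('scene','top'):
    im,d=viewer.get_image(n); cv2.imwrite(f'pics/{n}0.png',im[...,::-1]); np.savez(f'{n}0.npz',im=im,d=d); print(n,viewer.camera_info(n))
print(arm.observe())
E
```

```text
pics
scene {'fov_y': 48.74576853087234, 'cx': 319.0898388176046, 'cy': 240.37245165757525, 'k1': 0.03401366703263677, 'origin': array([ 1.06867391, -0.68883302,  0.78792388]), 'orientation': array([0.86895423, 0.00642989, 0.64189154])}
top {'fov_y': 50.17996481068959, 'cx': 315.9462835678603, 'cy': 238.74525018602458, 'k1': -0.07057762540942976, 'origin': array([ 0.38394163, -0.01497252,  1.20259593]), 'orientation': array([ 1.54851703e-01,  7.38836746e-04, -1.58072088e+00])}
{'clock': 0.1, 'joints': array([ 1.13100211e+00,  4.23745307e-01,  1.63062360e+00,  2.28471035e-05,
        1.08861627e+00, -1.89999416e-02]), 'joint_vel': array([ 9.11523077e-04, -2.26125261e-03, -8.89208764e-05,  5.64683143e-04,
       -1.40637273e-04,  6.48234628e-05]), 'effort': array([ 5.49095530e-04, -5.58421111e+01, -2.82444727e+01,  3.02274873e-05,
        3.09928968e-03, -1.93675604e-06]), 'tcp_pos': array([0.25516587, 0.57025207, 0.40403126]), 'ee_rot': array([-3.14020076e+00, -4.66800991e-05,  2.72078773e+00]), 'force': array([-0.17480142, -0.13630486,  0.81567667]), 'ft_torque': array([-0.00989303, -0.04798332,  0.00875558]), 'gripper_width': 0.08540913552450119}
```

View pics/scene0.png

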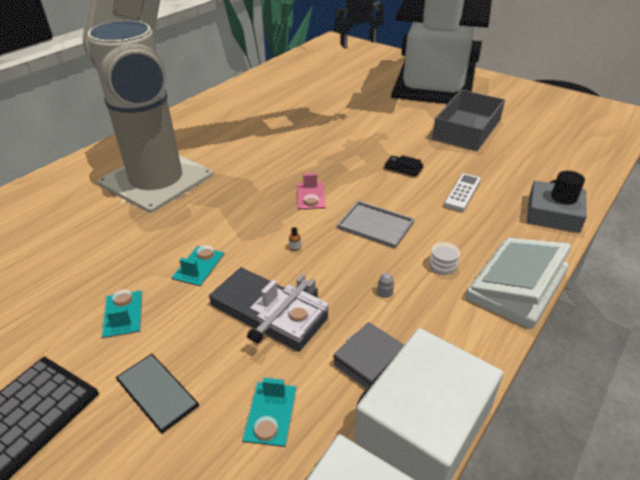

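View pics/top0.png

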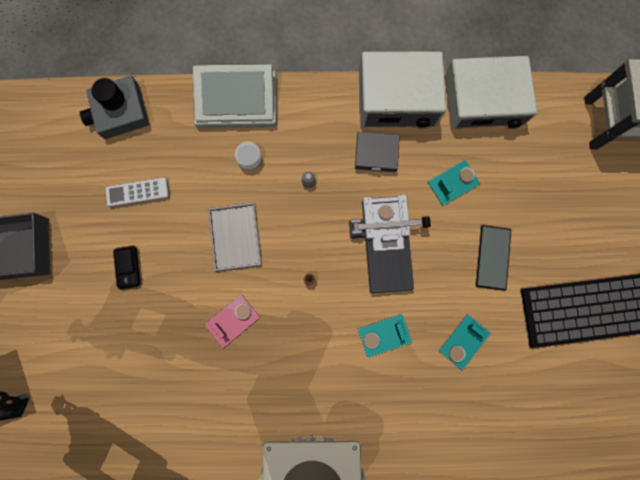

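The carrier is the aluminium one in the stage, at top (387,220) and scene (295,305). Four things could be mistaken for it: pink at top (232,321) and turquoise at top (385,336), (465,342) and (454,183). The tray is at top (235,237), and the knob at top (426,222), scene (255,336).

Run:
```python
from h import *
for n in ('top','scene'):
    z=np.load(n+'0.npz'); im,d=z['im'],z['d']; P=cloud(n,d); P[d==0]=np.nan
    for name in ('stage','carrier','tray','bar','bar_knob'):
        try: r=finder.regions_of(n,name)
        except Exception as e: print(name,e); continue
        for q in r[:4]:
            m=q['region']; 
            if m.sum()==0: continue
            p=P[m]; p=p[np.isfinite(p[:,0])]
            print(n,name,round(q['confidence'],2),[int(x) for x in q['box']],m.sum(),np.round(np.median(p,0),4),'z pct',np.round(np.percentile(p[:,2],[5,50,95]),3))
            if name in('stage','tray') :
                for zz in ((.03,.044) if name=='stage' else (.004,.014)):
                    s=p[abs(p[:,2]-zz)<.004]; 
                    if len(s)>10: print('  z',zz,len(s),cv2.minAreaRect((s[:,:2]*1000).astype(np.float32)))
# crops
a=cv2.resize(cv2.imread('pics/top0.png')[180:305,330:450],None,fx=4.6,fy=4.6,interpolation=cv2.INTER_CUBIC)
b=cv2.resize(cv2.imread('pics/scene0.png')[255:355,200:340],None,fx=4,fy=4,interpolation=cv2.INTER_CUBIC)
cv2.imwrite('pics/cropA.png',a)
cv2.imwrite('pics/cropB.png',b)
```

```text
top stage 0.81 [348, 195, 431, 293] 3545 [ 0.5342 -0.1776  0.0317] z pct [0.025 0.032 0.05 ]
  z 0.03 1964 ((552.7608032226562, -164.45956420898438), (221.26309204101562, 133.66685485839844), 5.501523494720459)
  z 0.044 775 ((618.3030395507812, -186.62368774414062), (94.87230682373047, 180.97763061523438), 4.058523178100586)
top carrier 0.69 [440, 313, 487, 370] 1494 [ 0.3266 -0.3568  0.0071] z pct [0.002 0.007 0.042]
top carrier 0.66 [427, 161, 481, 204] 1315 [ 0.7035 -0.3504  0.0071] z pct [0.002 0.007 0.042]
top carrier 0.63 [358, 315, 411, 361] 1478 [ 0.3443 -0.1709  0.0069] z pct [0.002 0.007 0.042]
top carrier 0.58 [204, 297, 256, 348] 1425 [0.3803 0.1802 0.0067] z pct [0.002 0.007 0.043]
top tray 0.79 [207, 201, 261, 268] 2994 [0.5793 0.177  0.0045] z pct [0.    0.004 0.014]
  z 0.004 2365 ((579.7409057617188, 176.46261596679688), (159.34861755371094, 110.03904724121094), 4.804293632507324)
  z 0.014 343 ((578.67626953125, 176.1298828125), (150.83843994140625, 110.4515609741211), 6.676527976989746)
top bar 0.8 [354, 214, 427, 229] 482 [ 0.597  -0.2     0.0482] z pct [0.043 0.
[... 1188 characters left out ...]
070575714111)
  z 0.014 321 ((581.1585083007812, 178.86849975585938), (151.8072967529297, 114.60572052001953), 6.731889724731445)
scene tray 0.51 [252, 280, 318, 330] 1387 [ 0.6025 -0.1827  0.0372] z pct [0.033 0.037 0.074]
scene bar 0.7 [248, 281, 307, 340] 565 [ 0.6013 -0.2157  0.0469] z pct [0.042 0.047 0.053]
scene bar 0.47 [253, 281, 316, 328] 1202 [ 0.6022 -0.1812  0.0372] z pct [0.033 0.037 0.074]
scene bar_knob 0.73 [244, 280, 308, 347] 632 [ 0.6013 -0.2156  0.0467] z pct [0.041 0.047 0.053]
scene bar_knob 0.38 [116, 355, 198, 430] 3304 [ 0.5313 -0.4368  0.0084] z pct [0.006 0.008 0.011]
scene bar_knob 0.18 [208, 270, 328, 352] 4852 [ 0.5861 -0.2018  0.0299] z pct [0.006 0.03  0.048]
```

View pics/cropA.png

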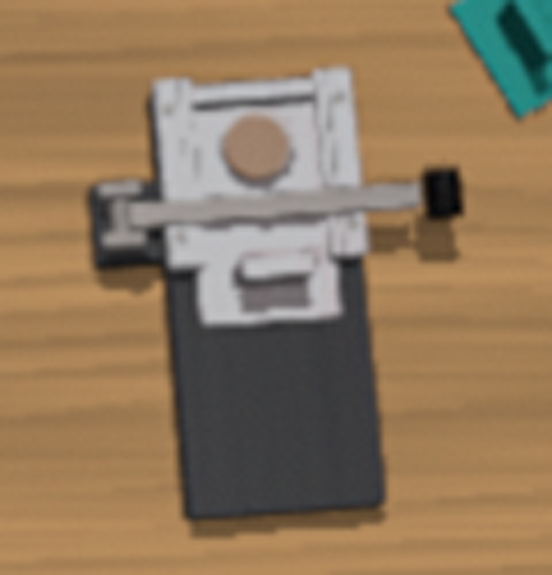

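View pics/cropB.png

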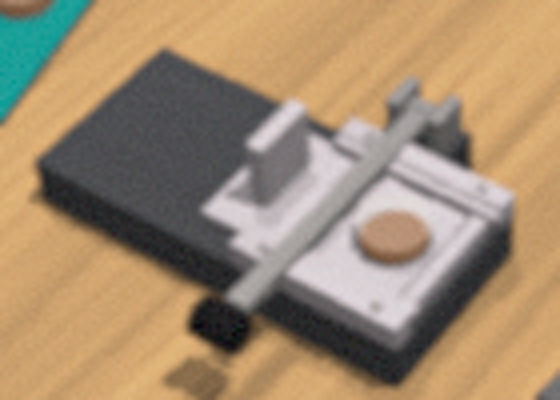

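Run:
```python
from h import *
C={}
for n,kb in (('top',(418,213,434,232)),('scene',(244,326,266,347))):
    z=np.load(n+'0.npz'); im,d=z['im'],z['d']; P=cloud(n,d); P[d==0]=np.nan
    l,t,r,b=kb; m=np.zeros((480,640),bool); m[t:b,l:r]=im[t:b,l:r].max(-1)<60
    k,lab,st,ce=cv2.connectedComponentsWithStats(m.astype(np.uint8)); i=1+np.argmax(st[1:,4]); m=lab==i
    print(n,'knob px',ce[i],st[i]); C[n]=ce[i]; p=P[m]; p=p[p[:,2]>.035]; print('  cloud',np.nanmedian(p,0),np.nanmin(p,0),np.nanmax(p,0))
    reg=(abs(P[...,0]-.58)<.06)&(abs(P[...,1]+.185)<.05)
    t_=reg&(P[...,2]>.058); p=P[t_]; print('  tab',len(p),p.mean(0),np.percentile(p,2,0),np.percentile(p,98,0))
    tp=p[p[:,2]>p[:,2].max()-.006]; print('  tabtop',len(tp),tp.mean(0),cv2.minAreaRect((tp[:,:2]*1000).astype(np.float32)))
    # base side lines at z=.03 : dark top, rows of constant x
    q=P[(abs(P[...,2]-.03)<.003)&(P[...,0]>.44)&(P[...,0]<.56)&(abs(P[...,1]+.19)<.09)&(im.max(-1)<110)]
    mid=[]
    for x in np.arange(.465,.545,.008):
        s=q[abs(q[:,0]-x)<.004]
        if len(s)>5: mid.append((x,(s[:,1].max()+s[:,1].min())/2,np.ptp(s[:,1])))
    mid=np.array(mid); f=np.polyfit(mid[:,0],mid[:,1],1); print('  base axis deg',np.degrees(np.arctan(f[0])),'y at .5',np.polyval(f,.5),'w',mid[:,2].mean(),'xmin',np.percentile(q[:,0],1),'rect',cv2.minAreaRect((q[:,:2]*1000).astype(np.float32)))
    # rails top
    q=P[(abs(P[...,2]-.044)<.003)&(P[...,0]>.54)&(P[...,0]<.70)&(abs(P[...,1]+.175)<.062)]
    print('  rails',cv2.minAreaRect((q[:,:2]*1000).astype(np.float32)), np.median(q[:,2]))
    q=P[(P[...,2]>.046)&(P[...,2]<.052)&(P[...,1]>-.26)&(P[...,1]<-.13)&(abs(P[...,0]-.6)<.03)]
    f=np.polyfit(q[:,1],q[:,0],1); print('  bar: x at y=-.18',np.polyval(f,-.18),'ang',np.degrees(np.arctan(f[0])))
o1,d1=ray('top',*C['top']); o2,d2=ray('scene',*C['scene'])
A=np.stack([d1,-d2],1); s=np.linalg.lstsq(A,o2-o1,rcond=None)[0]; print('knob tri',o1+s[0]*d1,o2+s[1]*d2)
```

```text
top knob px [425.58441558 221.79220779] [422 217   8  11  77]
  cloud [ 0.60004517 -0.2673022   0.05273845] [ 0.58994455 -0.27638167  0.0382981 ] [ 0.61195043 -0.2592335   0.05952961]
  tab 93 [ 0.56111251 -0.1797594   0.07358381] [ 0.5566235  -0.19709803  0.05851107] [ 0.56704336 -0.16260139  0.07972489]
  tabtop 58 [ 0.56161349 -0.18003078  0.076822  ] ((562.056884765625, -180.48153686523438), (9.025141716003418, 35.85618591308594), 0.9738699197769165)
  base axis deg 4.209495051281434 y at .5 -0.1848943595993461 w 0.09905635707980384 xmin 0.444916492419951 rect ((503.2149353027344, -184.80322265625), (116.75119018554688, 101.2702865600586), 3.488807201385498)
  rails ((602.9388427734375, -174.62388610839844), (123.50643157958984, 119.49032592773438), 3.853421211242676) 0.04426257331011141
  bar: x at y=-.18 0.6041413676310703 ang 0.6100026690049769
scene knob px [254.95488722 335.76691729] [248 330  15  13 133]
  cloud [ 0.60825538 -0.2707935   0.05093243] [ 0.59413436 -0.27830572  0.0359037 ] [ 0.6173087  -0.25896729  0.0552596 ]
  tab 168 [ 0.56622295 -0.18170613  0.0699714 ] [ 0.5594276  -0.19796911  0.05885415] [ 0.56999449 -0.16215736  0.07741961]
  tabtop 82 [ 0.56470189 -0.18026825  0.07503522] ((564.4740600585938, -179.79884338378906), (11.071820259094238, 36.71623992919922), 0.6205075979232788)
  base axis deg -4.819499203984896 y at .5 -0.18860725150673682 w 0.09123799423524993 xmin 0.450110994143598 rect ((504.4277038574219, -186.31744384765625), (111.82473754882812, 99.90461730957031), 2.4850215911865234)
  rails ((613.57861328125, -173.91905212402344), (107.40644073486328, 124.11717987060547), 3.8073554039001465) 0.04377086041550721
  bar: x at y=-.18 0.6062533841580382 ang 1.8401169066637086
knob tri [ 0.60185059 -0.26922899  0.04395154] [ 0.60390034 -0.26711019  0.04387208]
```

```bash
cat >> h.py <<'E'
S=np.array([.5955,-.1785]); YAW=np.radians(3.9)
def stage(x,y,z): 
    c,s=np.cos(YAW),np.sin(YAW); return np.array([S[0]+c*x-s*y,S[1]+s*x+c*y,z])
def go(tgt,yaw=np.pi/2+YAW,rp=(np.pi,0)):   # shift (cm) and rotvec (deg) in the tool's axes
    o=arm.observe(); A=Rot(o['ee_rot']); B=R.from_euler('xyz',[rp[0],rp[1],yaw]).as_matrix()
    print('row',np.round(A.T@(np.asarray(tgt)-o['tcp_pos'])*100,2),np.round(np.degrees(R.from_matrix(A.T@B).as_rotvec()),2),'| at',np.round(o['tcp_pos'],4),np.round(o['ee_rot'],3),'F',np.round(o['force'],1),'w',round(o['gripper_width'],4),'t',o['clock'])
E
python3 -c "
from h import *
go(stage(.002,-.09,.35))"
```

```text
row [-66.05 -62.32   5.47] [ 0.    0.   61.99] | at [0.2553 0.5705 0.4047] [3.142 0.    2.721] F [-0.2  0.  -0.1] w 0.0854 t 0.6
```

Call:
play_rows --steps "-66.05 -62.3 5.5 0 0 62 0;-66.05 -62.3 5.5 0 0 62 0;-66.05 -62.3 5.5 0 0 62 0;-66.05 -62.3 5.5 0 0 62 0;-66.05 -62.3 5.5 0 0 62 0;-66.05 -62.3 5.5 0 0 62 0;-66.05 -62.3 5.5 0 0 62 0;-66.05 -62.3 5.5 0 0 62 0;-66.05 -62.3 5.5 0 0 62 0;-66.05 -62.3 5.5 0 0 62 0"

```text
clock: 1.43
tcp_pos: [0.4152, 0.1845, 0.3798]
ee_rot: [3.141, -0.0, 1.634]
force: [1.2, 1.5, -2.0]
gripper_width: 0.0853
```

```bash
python3 -c "
from h import *
go(stage(.002,-.09,.35))"
```

```text
row [-46.38  15.92   2.98] [ 0.05 -0.02 -0.25] | at [0.4152 0.1845 0.3798] [ 3.141 -0.     1.634] F [ 1.2  1.5 -2. ] w 0.0853 t 1.4333
```

Call:
play_rows --steps "-46.4 15.9 3 0 0 0 0;-46.4 15.9 3 0 0 0 0;-46.4 15.9 3 0 0 0 0;-46.4 15.9 3 0 0 0 0;-46.4 15.9 3 0 0 0 0;-46.4 15.9 3 0 0 0 0;-46.4 15.9 3 0 0 0 0;-46.4 15.9 3 0 0 0 0;-46.4 15.9 3 0 0 0 0;-46.4 15.9 3 0 0 0 0"

```text
clock: 2.27
tcp_pos: [0.5765, -0.1992, 0.3541]
ee_rot: [3.141, 0.0, 1.638]
force: [1.0, 1.2, 0.2]
gripper_width: 0.0851
```

```bash
python3 -c "
from h import *
go(stage(.002,-.09,.26))"
```

```text
row [-7.06  2.24  9.41] [ 0.02  0.   -0.03] | at [ 0.5765 -0.1992  0.3541] [3.141 0.    1.638] F [1.  1.2 0.2] w 0.0851 t 2.2667
```

Call:
play_rows --steps "-7 2.2 4 0 0 0 0;-7 2.2 9.4 0 0 0 0;-7 2.2 9.4 0 0 0 0;-7 2.2 9.4 0 0 0 0;-7 2.2 9.4 0 0 0 0;-7 2.2 9.4 0 0 0 0;-7 2.2 9.4 0 0 0 0"

```text
clock: 2.85
tcp_pos: [0.6034, -0.2647, 0.2627]
ee_rot: [3.138, 0.002, 1.64]
force: [-0.2, 0.6, 0.6]
gripper_width: 0.0854
```

Run:
```python
from h import *
go(stage(.002,-.09,.196))
for n,(a,b,c,d) in (('top',(150,290,340,480)),('scene',(230,400,180,360))):
    im,_=viewer.get_image(n); cv2.imwrite(f'pics/{n}1.png',cv2.resize(im[a:b,c:d,::-1],None,fx=3,fy=3,interpolation=cv2.INTER_CUBIC))
a=cv2.imread('pics/top1.png');b=cv2.imread('pics/scene1.png')
h=min(a.shape[0],b.shape[0]); cv2.imwrite('pics/p1.png',cv2.resize(np.hstack([a[:h],b[:h]]),(800,int(800*h/(a.shape[1]+b.shape[1])))))
go(stage(.002,-.09,.196))
```

```text
row [-0.33 -0.03  6.67] [0.18 0.09 0.04] | at [ 0.6034 -0.2647  0.2627] [3.138e+00 2.000e-03 1.640e+00] F [-0.2  0.6  0.6] w 0.0854 t 2.85
row [-0.34 -0.03  6.7 ] [0.21 0.11 0.06] | at [ 0.6034 -0.2646  0.263 ] [3.138e+00 2.000e-03 1.640e+00] F [ 0.2  0.6 -0.4] w 0.0852 t 2.95
```

View pics/p1.png

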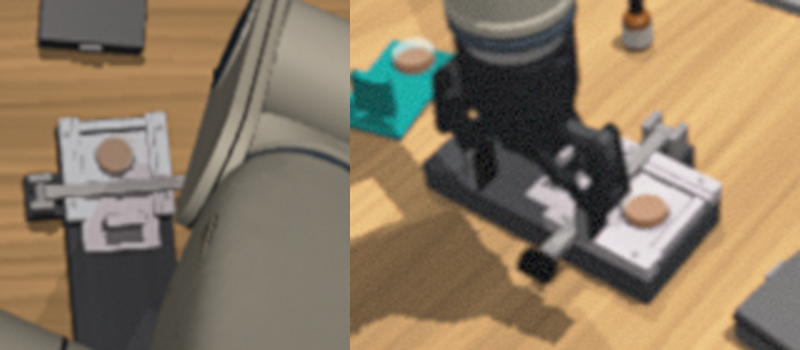

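The view shows the open fingers straddling the knob, which is at crop (540,263), with nothing in the way below. I'll go down.

Call:
play_rows --steps "-0.33 0 2 0.2 0.1 0 0;-0.33 0 4 0.2 0.1 0 0;-0.33 0 5.5 0.2 0.1 0 0;-0.33 0 6.7 0.2 0.1 0 0;-0.33 0 6.7 0.2 0.1 0 0;-0.33 0 6.7 0.2 0.1 0 0"

```text
clock: 3.45
tcp_pos: [0.603, -0.2683, 0.1931]
ee_rot: [-3.138, -0.002, 1.639]
force: [1.1, -0.2, 0.5]
gripper_width: 0.0858
```

Run:
```python
from h import *
im,_=viewer.get_image('scene'); cv2.imwrite('pics/s2.png',cv2.resize(im[230:380,170:370,::-1],None,fx=3.5,fy=3.5,interpolation=cv2.INTER_CUBIC))
go(stage(.002,-.09,.196))
```

```text
row [ 0.04  0.03 -0.23] [-0.17 -0.08  0.  ] | at [ 0.6033 -0.2686  0.1937] [-3.139e+00 -1.000e-03  1.639e+00] F [-1.1  0.2  0.8] w 0.0853 t 3.5
```

View pics/s2.png

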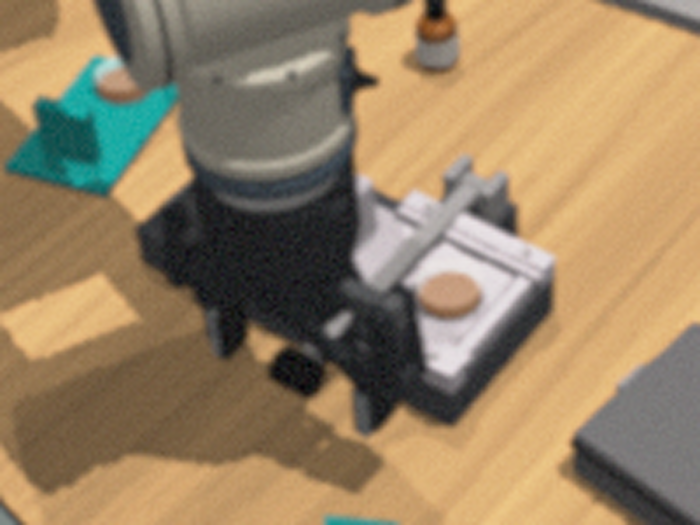

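The knob, at crop (297,370), is centred between the fingertips at (225,345) and (370,425). I'll close the jaws.

Call:
play_rows --steps "0 0 -0.1 0 0 0 1;0 0 -0.1 0 0 0 1;0 0 -0.1 0 0 0 1;0 0 -0.1 0 0 0 1;0 0 -0.1 0 0 0 1;0 0 -0.1 0 0 0 1;0 0 -0.1 0 0 0 1;0 0 -0.1 0 0 0 1;0 0 -0.1 0 0 0 1"

```text
clock: 4.25
tcp_pos: [0.6021, -0.2688, 0.1938]
ee_rot: [-3.136, -0.002, 1.638]
force: [-4.4, -1.4, 2.7]
gripper_width: 0.0233
```

Run:
```python
from h import *
o=arm.observe(); print(o['force'],o['ft_torque'],o['gripper_width'])
A=Rot(o['ee_rot']); print(np.round(o['tcp_pos'],4),o['ee_rot'])
ex=A.T@stage(0,1,0)-A.T@stage(0,0,0); print('stage y in tool',ex.round(3))
r=.162
for th in np.arange(0.1,2.11,.1):
    dy=r*(1-np.cos(th)); dz=r*np.sin(th); print(round(th,2),np.round((A.T@(stage(0,dy,dz)-stage(0,0,0)))*100,2))
```

```text
[-4.36701063 -1.43781752  2.67614237] [-0.18609581  0.47063584 -0.03030771] 0.02334417526514936
[ 0.6021 -0.2688  0.1938] [-3.13597125e+00 -2.31031778e-03  1.63846957e+00]
stage y in tool [ 1.    -0.     0.002]
0.1 [ 0.08 -0.01 -1.62]
0.2 [ 0.33 -0.02 -3.22]
0.3 [ 0.73 -0.03 -4.79]
0.4 [ 1.29 -0.04 -6.31]
0.5 [ 2.   -0.04 -7.76]
0.6 [ 2.85 -0.05 -9.14]
0.7 [  3.83  -0.06 -10.43]
0.8 [  4.94  -0.07 -11.61]
0.9 [  6.16  -0.07 -12.68]
1.0 [  7.48  -0.08 -13.61]
1.1 [  8.89  -0.08 -14.42]
1.2 [ 10.36  -0.09 -15.07]
1.3 [ 11.9   -0.09 -15.58]
1.4 [ 13.48  -0.09 -15.93]
1.5 [ 15.09  -0.1  -16.12]
1.6 [ 16.71  -0.1  -16.15]
1.7 [ 18.32  -0.1  -16.02]
1.8 [ 19.92  -0.1  -15.73]
1.9 [ 21.47  -0.09 -15.28]
2.0 [ 22.98  -0.09 -14.68]
2.1 [ 24.41  -0.09 -13.93]
```

Call:
play_rows --steps "0 0 -0.8 0 0 0 1;0.08 0 -1.6 0 0 0 1;0.2 0 -2.4 0 0 0 1;0.33 0 -3.2 0 0 0 1;0.5 0 -4 0 0 0 1;0.73 0 -4.8 0 0 0 1;1 0 -5.55 0 0 0 1;1.3 0 -6.3 0 0 0 1;1.62 0 -7.05 0 0 0 1;2 0 -7.8 0 0 0 1"

```text
clock: 5.08
tcp_pos: [0.601, -0.2483, 0.2724]
ee_rot: [-3.135, -0.003, 1.639]
force: [-5.0, 0.4, -5.9]
gripper_width: 0.0231
```

Run:
```python
from h import *
o=arm.observe(); print(o['force'],o['ft_torque'],o['gripper_width'],o['ee_rot'],np.round(o['tcp_pos'],4))
im,_=viewer.get_image('scene'); cv2.imwrite('pics/s3.png',cv2.resize(im[190:350,190:390,::-1],None,fx=3.5,fy=3.5,interpolation=cv2.INTER_CUBIC))
```

```text
[-5.01535209  0.35622586 -5.91248937] [-0.59897492  0.55229087 -0.10935625] 0.023148948075879056 [-3.13546681e+00 -2.67386547e-03  1.63872409e+00] [ 0.601  -0.2483  0.2724]
```

View pics/s3.png

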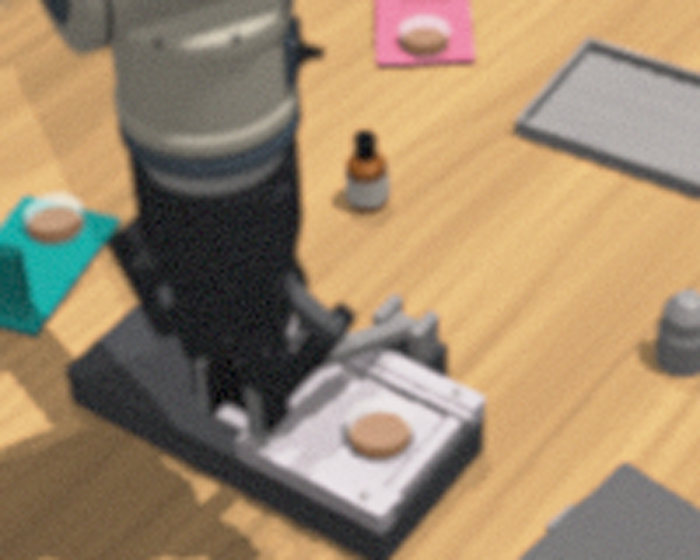

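The bar is lifting with the knob, seen at crop (370,340), and the forces are about 6 N. I'll continue along the arc.

Call:
play_rows --steps "0.85 0 -1.35 0 0 0 1;1.83 0 -2.65 0 0 0 1;2.94 0 -3.8 0 0 0 1;4.16 0 -4.9 0 0 0 1;5.48 0 -5.8 0 0 0 1;6.9 0 -6.65 0 0 0 1;8.36 0 -7.3 0 0 0 1;9.9 0 -7.8 0 0 0 1;11.5 0 -8.15 0 0 0 1;13.1 0 -8.3 0 0 0 1"

```text
clock: 5.97
tcp_pos: [0.5926, -0.1173, 0.3569]
ee_rot: [-3.137, -0.001, 1.639]
force: [-4.9, -6.0, -2.5]
gripper_width: 0.0229
```

Run:
```python
from h import *
o=arm.observe(); print(o['force'],o['ft_torque'],o['gripper_width'],o['ee_rot'],np.round(o['tcp_pos'],4))
p=o['tcp_pos']-[0,0,.155-.0027]; h=stage(.002,.072,.043); print('angle',np.arctan2(p[2]-h[2],-(p[1]-h[1])),np.hypot(p[2]-h[2],p[1]-h[1]))
for th in (2.0,2.05,2.1): go(stage(.001,.072-.162*np.cos(th),.043+.162*np.sin(th)+.152))
```

```text
[-4.91258485 -5.99063076 -2.50803964] [-1.29794205  0.73587837 -0.10657574] 0.022943060361868876 [-3.13744157e+00 -5.06248994e-04  1.63934052e+00] [ 0.5926 -0.1173  0.3569]
angle 1.504358658851711 0.1619318388602601
row [ 7.81 -0.02  1.46] [-0.24 -0.03  0.03] | at [ 0.5926 -0.1173  0.3569] [-3.137e+00 -1.000e-03  1.639e+00] F [-4.9 -6.  -2.5] w 0.0229 t 5.9667
row [ 8.54 -0.01  1.82] [-0.24 -0.03  0.03] | at [ 0.5926 -0.1173  0.3569] [-3.137e+00 -1.000e-03  1.639e+00] F [-4.9 -6.  -2.5] w 0.0229 t 5.9667
row [ 9.25 -0.01  2.21] [-0.24 -0.03  0.03] | at [ 0.5926 -0.1173  0.3569] [-3.137e+00 -1.000e-03  1.639e+00] F [-4.9 -6.  -2.5] w 0.0229 t 5.9667
```

Call:
play_rows --steps "1.62 0 -0.03 0 0 0 1;3.23 0 0.1 0 0 0 1;4.83 0 0.4 0 0 0 1;6.4 0 0.84 0 0 0 1;7.8 0 1.45 0 0 0 1;8.4 0 1.75 0 0 0 1;8.4 0 1.75 0 0 0 1;8.4 0 1.75 0 0 0 0.6;8.4 0 1.75 0 0 0 0.3;8.4 0 1.75 0 0 0 0"

```text
clock: 6.8
tcp_pos: [0.5881, -0.034, 0.3392]
ee_rot: [-3.141, -0.002, 1.639]
force: [0.5, -0.4, 0.7]
gripper_width: 0.0569
```

Run:
```python
from h import *
o=arm.observe(); print(o['force'],o['ft_torque'],o['gripper_width'],np.round(o['tcp_pos'],4))
go(stage(-.033,.16,.40))
```

```text
[ 0.50648852 -0.44695221  0.74953594] [-0.00228507  0.0157554  -0.02130507] 0.05688639950216984 [ 0.5881 -0.034   0.3392]
row [ 1.54 -3.55 -6.07] [-0.04 -0.11 -0.  ] | at [ 0.5881 -0.034   0.3392] [-3.141e+00 -2.000e-03  1.639e+00] F [ 0.5 -0.4  0.7] w 0.0569 t 6.8
```

Call:
play_rows --steps "0 0 0 0 0 0 0;0 0 0 0 0 0 0;0 0 -2 0 0 0 0;0 0 -5 0 0 0 0;0 0 -8 0 0 0 0;-3 -3 -8 0 0 0 0.5;-7 -3.5 -8 0 0 0 0.5;-11 -3.5 -8 0 0 0 0.5;-14.5 -3.5 -8 0 0 0 0.5;-14.5 -3.5 -8 0 0 0 0.5"

```text
clock: 7.63
tcp_pos: [0.5629, -0.1868, 0.4184]
ee_rot: [-3.14, 0.001, 1.634]
force: [-1.0, -0.4, 0.3]
gripper_width: 0.0428
```

Run:
```python
from h import *
n='scene'; im,d=viewer.get_image(n); cv2.imwrite('pics/s4.png',cv2.resize(im[170:350,190:390,::-1],None,fx=3,fy=3,interpolation=cv2.INTER_CUBIC))
P=cloud(n,d); P[d==0]=np.nan
reg=(abs(P[...,0]-.565)<.03)&(abs(P[...,1]+.18)<.03); p=P[reg&(P[...,2]>.058)&(P[...,2]<.085)]; tp=p[p[:,2]>.070]
print('tab',len(p),p.mean(0),len(tp),tp.mean(0))
q=P[(P[...,2]>.06)&(P[...,2]<.22)&(abs(P[...,0]-.59)<.05)&(P[...,1]>-.11)&(P[...,1]<.0)]
print('bar',len(q),q.min(0),q.max(0)); f=np.polyfit(q[:,2],q[:,1],1); print('bar angle',np.pi/2+np.arctan(f[0]))
go(stage(-.033,0,.30))
```

```text
tab 175 [ 0.56635119 -0.1821012   0.06983178] 99 [ 0.56521651 -0.1809564   0.074519  ]
bar 604 [ 0.57768357 -0.10388103  0.06012455] [ 0.60348336 -0.02612912  0.20081413]
bar angle 1.9840853884987253
row [ 0.38  0.04 11.8 ] [-0.14 -0.06 -0.26] | at [ 0.5627 -0.1846  0.418 ] [-3.139e+00 -1.000e-03  1.634e+00] F [-0.2  0.4  0.2] w 0.0428 t 7.6833
```

View pics/s4.png

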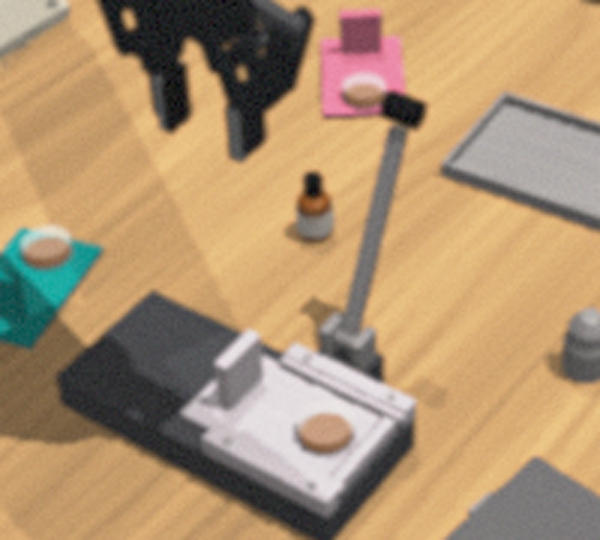

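The bar is open at about 2.0 rad, with the knob at crop (405,108) leaning back. The carrier's tab, at (240,370), is clear. I'll descend onto it.

Call:
play_rows --steps "0.3 0 4 0 0 0 0.5;0.3 0 8 0 0 0 0.5;0.3 0 12 0 0 0 0.5;0.3 0 15 0 0 0 0.5;0.3 0 17 0 0 0 0.5;0.3 0 17 0 0 0 0.5;0.3 0 17 0 0 0 0.5"

```text
clock: 8.27
tcp_pos: [0.5618, -0.1776, 0.2471]
ee_rot: [-3.136, -0.003, 1.639]
force: [0.3, 0.4, -0.8]
gripper_width: 0.0426
```

Run:
```python
from h import *
im,_=viewer.get_image('scene'); cv2.imwrite('pics/s5.png',cv2.resize(im[200:350,190:370,::-1],None,fx=3.5,fy=3.5,interpolation=cv2.INTER_CUBIC))
go(stage(-.033,0,.215))
```

```text
row [-0.29  0.    3.35] [-0.18 -0.1   0.01] | at [ 0.5624 -0.1779  0.2485] [-3.139e+00 -2.000e-03  1.639e+00] F [-0.4  0.9  0.5] w 0.0429 t 8.3167
```

View pics/s5.png

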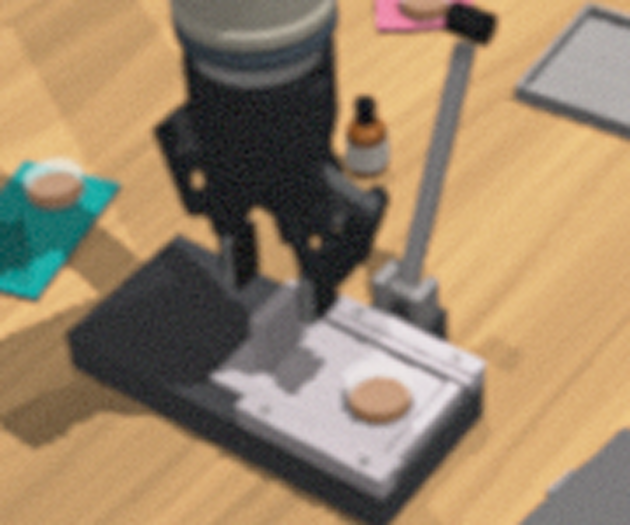

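The fingers, at crop (240,280) and (322,305), straddle the tab at (285,300). I'll go down and close.

Call:
play_rows --steps "-0.25 0 1.5 -0.15 -0.1 0 0.5;-0.25 0 3.3 -0.15 -0.1 0 0.5;-0.25 0 3.3 -0.15 -0.1 0 0.5;-0.25 0 3.3 -0.15 -0.1 0 0.75;-0.25 0 3.3 -0.15 -0.1 0 1;-0.25 0 3.3 -0.15 -0.1 0 1;-0.25 0 3.3 -0.15 -0.1 0 1;-0.25 0 3.3 -0.15 -0.1 0 1;-0.25 0 3.3 -0.15 -0.1 0 1"

```text
clock: 9.07
tcp_pos: [0.5627, -0.1809, 0.2168]
ee_rot: [3.14, 0.001, 1.639]
force: [-0.8, 0.9, 7.5]
gripper_width: 0.009
```

Run:
```python
from h import *
o=arm.observe(); print(o['force'],o['ft_torque'],o['gripper_width'],o['ee_rot'])
go(stage(-.033-.09,0,.215))
```

```text
[-0.79234374  0.9476819   7.48033089] [ 0.07234117  0.25627379 -0.00479981] 0.009049662292106827 [3.13989414e+00 1.04471452e-03 1.63867680e+00]
row [ 0.02 -9.01  0.16] [ 0.1   0.06 -0.01] | at [ 0.5627 -0.1809  0.2168] [3.140e+00 1.000e-03 1.639e+00] F [-0.8  0.9  7.5] w 0.009 t 9.0667
```

Call:
play_rows --steps "0 0 -0.1 0 0 0 1;0 -0.5 -0.1 0 0 0 1;0 -1.3 -0.1 0 0 0 1;0 -2.2 -0.1 0 0 0 1;0 -3.1 -0.1 0 0 0 1;0 -4 -0.1 0 0 0 1;0 -4.9 -0.1 0 0 0 1;0 -5.8 -0.1 0 0 0 1;0 -6.2 -0.1 0 0 0 1;0 -6.2 -0.1 0 0 0 1"

```text
clock: 9.9
tcp_pos: [0.4992, -0.1853, 0.2168]
ee_rot: [3.141, 0.001, 1.638]
force: [1.2, -1.5, 10.4]
gripper_width: 0.0093
```

Run:
```python
from h import *
o=arm.observe(); print(o['force'],o['ft_torque'],o['gripper_width'],o['ee_rot'])
go(stage(-.033-.095,0,.215))
```

```text
[ 1.24583356 -1.45847117 10.37987843] [-0.27854668 -0.11018558  0.01889863] 0.009298707026001244 [3.14135964e+00 7.23150329e-04 1.63822994e+00]
row [ 0.02 -3.15  0.18] [ 0.01  0.04 -0.04] | at [ 0.4992 -0.1853  0.2168] [3.141e+00 1.000e-03 1.638e+00] F [ 1.2 -1.5 10.4] w 0.0093 t 9.9
```

Call:
play_rows --steps "0 -0.9 -0.1 0 0 0 1;0 -1.8 -0.1 0 0 0 1;0 -2.7 -0.1 0 0 0 1;0 -3.5 -0.1 0 0 0 1;0 -3.5 -0.1 0 0 0 1;0 -3.5 -0.6 0 0 0 1;0 -3.5 -1.5 0 0 0 1;0 -3.5 -3 0 0 0 1;0 -3.5 -3 0 0 0 1"

```text
clock: 10.65
tcp_pos: [0.4661, -0.1875, 0.248]
ee_rot: [3.14, 0.001, 1.639]
force: [1.1, -0.1, -2.2]
gripper_width: 0.009
```

Run:
```python
from h import *
o=arm.observe(); print(o['force'],o['ft_torque'],o['gripper_width'],o['ee_rot'],o['tcp_pos'])
for n in ('top','scene'):
    im,d=viewer.get_image(n); np.savez(n+'6.npz',im=im,d=d)
cv2.imwrite('pics/s6.png',im[150:350,120:440,::-1].repeat(2,0).repeat(2,1))
# tray from initial images, rims z .010-.018
for n in ('top','scene'):
    z=np.load(n+'0.npz'); d=z['d']; P=cloud(n,d); P[d==0]=np.nan
    m=(abs(P[...,0]-.58)<.1)&(abs(P[...,1]-.178)<.08)&(P[...,2]>.009)&(P[...,2]<.02); q=P[m]; r=cv2.minAreaRect((q[:,:2]*1000).astype(np.float32)); print(n,len(q),r,np.median(q[:,2]))
    f=P[(abs(P[...,0]-.58)<.04)&(abs(P[...,1]-.178)<.03)]; print('floor z',np.nanmedian(f[:,2]))
```

```text
[ 1.14715723 -0.14469818 -2.16381394] [-0.06897706  0.02104167 -0.01940492] 0.008983389389307555 [3.14000802e+00 1.27029086e-03 1.63887068e+00] [ 0.46610414 -0.18754611  0.24801774]
top 413 ((578.7443237304688, 175.9888458251953), (150.76173400878906, 110.89315032958984), 6.918915271759033) 0.012994497210720768
floor z 0.004154812830048371
scene 365 ((581.1585083007812, 178.86849975585938), (151.8072967529297, 114.60572052001953), 6.731889724731445) 0.011976125499429058
floor z 0.0029832349692744398
```

View pics/s6.png

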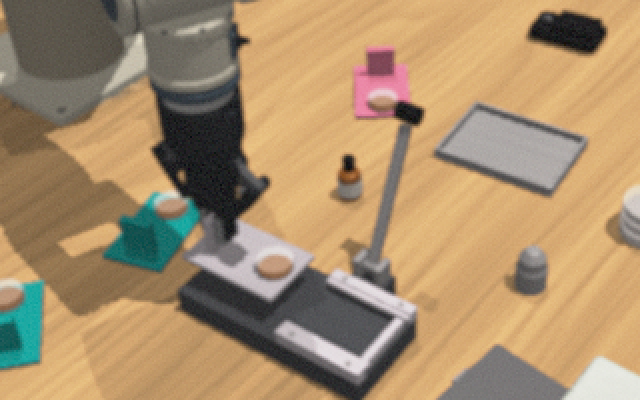

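The carrier is out of the guides, held level at crop (250,258), and the bar is still open at (408,112). Next I'll lift it over the bar's height and carry it across to the tray.

Call:
play_rows --steps "0 0 -2 0 0 0 1;0 0 -5 0 0 0 1;0 0 -8 0 0 0 1;0 0 -11 0 0 0 1;0 0 -14 0 0 0 1;1.5 0 -15.5 0 0 0 1;4 0 -16 0 0 0 1;7 0 -16 0 0 0 1;10 0 -16 0 0 0 1;13 0 -16 0 0 0 1"

```text
clock: 11.58
tcp_pos: [0.456, -0.0564, 0.4054]
ee_rot: [-3.14, -0.0, 1.638]
force: [0.9, 0.4, -1.8]
gripper_width: 0.0092
```

Call:
play_rows --steps "3 0 0 0 0 0 1;6 0 0 0 0 0 1;9 0 0 0 0 0 1;12 0 0 0 0 0 1;15 1 0 0 0 0 1;18 3 0 0 0 0 1;20.5 5.5 0 0 0 0 1;22 7.5 0 0 0 0 1;22.5 8.5 0 0 0 0 1;22.5 8.5 0 0 0 0 1"

```text
clock: 12.42
tcp_pos: [0.5275, 0.174, 0.405]
ee_rot: [-3.141, 0.0, 1.64]
force: [0.9, -0.2, -2.0]
gripper_width: 0.0093
```

Run:
```python
from h import *
y=np.radians(6.8); t=np.array([.580-.033*np.cos(y),.177-.033*np.sin(y),.30])
go(t,np.pi/2+y)
```

```text
row [-0.23  1.98 10.5 ] [-0.06  0.   -2.81] | at [0.5275 0.174  0.405 ] [-3.141  0.     1.64 ] F [ 0.9 -0.2 -2. ] w 0.0093 t 12.4167
```

Call:
play_rows --steps "-0.1 1 2 0 0 -1.4 1;-0.2 2 5 0 0 -2.8 1;-0.2 2 8 0 0 -2.8 1;-0.2 2 11 0 0 -2.8 1;-0.2 2 13.5 0 0 -2.8 1;-0.2 2 15 0 0 -2.8 1;-0.2 2 15 0 0 -2.8 1;-0.2 2 15 0 0 -2.8 1"

```text
clock: 13.08
tcp_pos: [0.5452, 0.171, 0.2551]
ee_rot: [-3.137, 0.001, 1.687]
force: [0.2, -0.2, -1.6]
gripper_width: 0.0092
```

Run:
```python
from h import *
n='scene'; im,d=viewer.get_image(n); cv2.imwrite('pics/s7.png',cv2.resize(im[120:280,280:480,::-1],None,fx=3.5,fy=3.5,interpolation=cv2.INTER_CUBIC))
P=cloud(n,d); P[d==0]=np.nan; o=arm.observe(); zt=o['tcp_pos'][2]-.152-.03
print('expect underside',zt, 'level check:')
q=P[(abs(P[...,0]-.59)<.07)&(abs(P[...,1]-.177)<.05)&(P[...,2]>zt-.012)&(P[...,2]<zt+.012)]
A=np.c_[q[:,:2]-q[:,:2].mean(0),np.ones(len(q))]; print(len(q),np.linalg.lstsq(A,q[:,2],rcond=None)[0],cv2.minAreaRect((q[:,:2]*1000).astype(np.float32)))
y=np.radians(6.8); t=np.array([.580-.033*np.cos(y),.177-.033*np.sin(y),.191]); go(t,np.pi/2+y)
```

```text
expect underside 0.07421609593896783 level check:
841 [0.03436412 0.02945595 0.07484472] ((580.5449829101562, 176.0343780517578), (111.5193862915039, 75.19292449951172), 6.222043514251709)
row [0.16 0.16 6.52] [-0.09  0.01 -0.15] | at [0.5459 0.1714 0.2562] [-3.14   0.     1.687] F [ 0.2 -0.4 -2. ] w 0.0091 t 13.1333
```

View pics/s7.png

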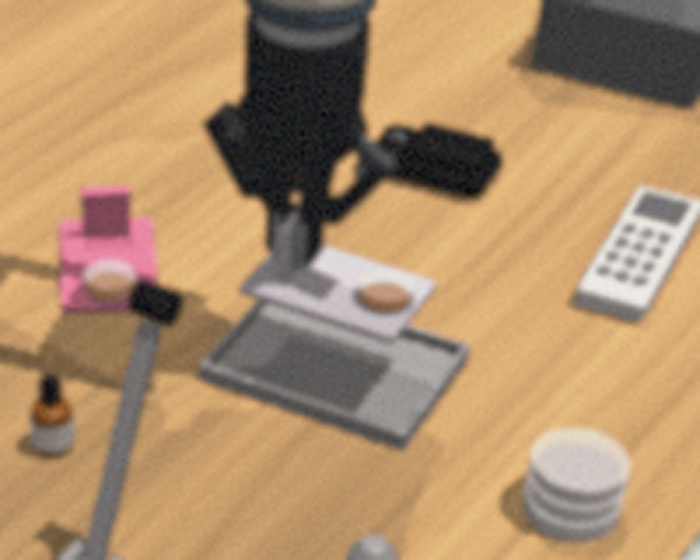

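The carrier is centred over the tray: plate at crop (340,290), tray at (335,370), with the yaws matching. I'll descend slowly.

Call:
play_rows --steps "0.1 0.1 1.5 0 0 0 1;0.16 0.1 3 0 0 0 1;0.16 0.1 4.2 0 0 0 1;0.16 0.1 5 0 0 0 1;0.16 0.1 5.5 0 0 0 1;0.16 0.1 5.8 0 0 0 1;0.16 0.1 6 0 0 0 1;0.16 0.1 6 0 0 0 1"

```text
clock: 13.8
tcp_pos: [0.5469, 0.1737, 0.1959]
ee_rot: [-3.141, -0.0, 1.688]
force: [0.4, -0.0, -2.4]
gripper_width: 0.0089
```

Call:
play_rows --steps "0 0 0.1 0 0 0 1;0 0 0.2 0 0 0 1;0 0 0.3 0 0 0 1;0 0 0.3 0 0 0 1"

```text
clock: 14.13
tcp_pos: [0.5468, 0.1737, 0.1929]
ee_rot: [-3.141, -0.0, 1.688]
force: [0.6, -0.4, -2.1]
gripper_width: 0.0091
```

Call:
play_rows --steps "0 0 0.05 0 0 0 1;0 0 0.1 0 0 0 1;0 0 0.15 0 0 0 1;0 0 0.2 0 0 0 1;0 0 0.2 0 0 0 1"

```text
clock: 14.55
tcp_pos: [0.5468, 0.1737, 0.1909]
ee_rot: [-3.141, -0.0, 1.688]
force: [-1.6, 0.1, -1.6]
gripper_width: 0.0093
```

Call:
play_rows --steps "0 0 0.05 0 0 0 1;0 0 0.1 0 0 0 1;0 0 0.1 0 0 0 1;0 0 0.1 0 0 0 1"

```text
clock: 14.88
tcp_pos: [0.5468, 0.1737, 0.1908]
ee_rot: [-3.141, -0.0, 1.688]
force: [-3.2, -0.1, 9.1]
gripper_width: 0.0093
```

There's contact: force z went from about -2 N to +9 N. I'll ease off and release.

Call:
play_rows --steps "0 0 -0.05 0 0 0 1;0 0 -0.05 0 0 0 0.5;0 0 -0.05 0 0 0 0.5;0 0 -0.05 0 0 0 0.5;0 0 -0.05 0 0 0 0.5;0 0 -1 0 0 0 0.5;0 0 -3 0 0 0 0.5;0 0 -6 0 0 0 0.5;0 0 -10 0 0 0 0.5;0 0 -14 0 0 0 0.5"

```text
clock: 15.72
tcp_pos: [0.5464, 0.1735, 0.3312]
ee_rot: [-3.139, 0.0, 1.688]
force: [1.0, -0.3, 0.2]
gripper_width: 0.0428
```

Call:
play_rows --steps "0 0 -4 0 0 0 0.5;0 -4 -7 0 0 0 0.5;0 -8 -9 0 0 0 0.5;0 -12 -9 0 0 0 0.5;0 -15 -9 0 0 0 0.5;0 -15 -9 0 0 0 0.5;0 -15 -9 0 0 0 0.5"

```text
clock: 16.3
tcp_pos: [0.3961, 0.1559, 0.4209]
ee_rot: [3.141, -0.0, 1.688]
force: [-0.3, -0.0, -0.1]
gripper_width: 0.0429
```

Run:
```python
from h import *
for n in ('scene','top'):
    im,d=viewer.get_image(n); P=cloud(n,d); P[d==0]=np.nan
    if n=='scene': cv2.imwrite('pics/s8.png',im[100:350,180:500,::-1].repeat(2,0).repeat(2,1))
    q=P[(abs(P[...,0]-.59)<.045)&(abs(P[...,1]-.177)<.033)&(P[...,2]<.016)&(P[...,2]>-.005)]
    if len(q)>50:
        A=np.c_[q[:,:2]-q[:,:2].mean(0),np.ones(len(q))]; print(n,'plate',len(q),np.median(q[:,2]),np.linalg.lstsq(A,q[:,2],rcond=None)[0])
    q=P[(P[...,2]>.06)&(P[...,2]<.19)&(abs(P[...,0]-.59)<.03)&(P[...,1]>-.115)&(P[...,1]<-.02)]
    if len(q)>50: f=np.polyfit(q[:,2],q[:,1],1); print('bar angle',np.pi/2+np.arctan(f[0]))
o=arm.observe(); print(o['force'],o['tcp_pos'],o['clock'])
```

```text
scene plate 558 0.008741675440798125 [-0.00644347  0.03169229  0.00864461]
bar angle 1.9994387869866301
top plate 740 0.009938764434544445 [-0.00429847 -0.00224067  0.00993381]
bar angle 2.0082181447526755
[ 0.82089973  0.64889464 -0.07062952] [0.39855802 0.15641771 0.42088727] 16.4
```

View pics/s8.png

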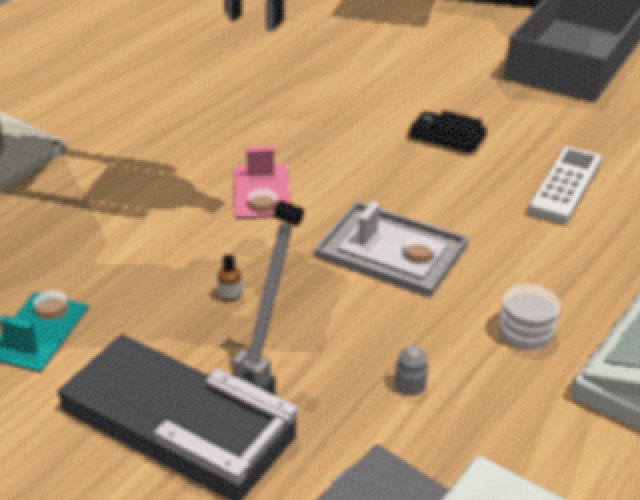

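The carrier lies flat in the tray at crop (390,247), tab up. The bar is open at 2.0 rad, nothing else has moved, and the arm is clear.

```bash
python3 -c "
from bench import job
print(job.hand_in())"
```

```text
the job is handed in; nothing more can be done
None
```

The job is done and handed in at about 16 s of robot time, against the 64 s limit. No verdict was reported.

- **Bar:** I pinched the knob on its flat ends and swung the bar over, leaving it at about 2.0 rad. It measured 2.00 and 2.01 from the two cameras at the end.
- **Carrier:** I took it by the tab, slid it about 98 mm straight out, lifted it over the bar and lowered it into the tray until it touched down (about 9 N) before letting go.

**Last checks:**
- **Height and level:** The plate top measured 9 to 10 mm above the table, which matches lying flat on the tray floor. The top camera showed it level. The scene camera's fit showed a slope of about 0.03 crosswise, but it had shown about the same while the carrier was held level, so I put that down to its calibration.
- **Surroundings:** By eye in the last picture, the bystanders and look-alikes in view were unmoved and the arm was clear. That crop did not cover the whole bench.
- **Force:** The highest reading I saw was about 10 N. I read it only at the end of each move.

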